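Pump up the marinating canister until its pressure pin stands fully out

ROBOT

A 7-joint arm with a two-finger parallel gripper is mounted at the origin on a cart in front of the work surface, level with it; the furniture and walls round the work are solid. World frame = base frame: x ahead of the robot, y to its left, z up, the work surface at z = 0. Lengths are in m, angles in rad, forces in N, time in s.
With the tool pointing down it reaches from about 0.425 to 1.025 m from the base axis. Payload 9.4 kg.
Tool frame: the origin (TCP) lies midway between the tips of the shut fingers; the grasp point (between the pads) lies 19 mm behind it; z points along the fingers, y is the direction in which the jaws open and shut (so a half turn about z gives the same grasp; the last joint's range is limited). The gripper opens to 93 mm and grips with 3 to 60 N. Pads are 15 mm wide; open, the fingers measure 128 mm over their backs; the gripper's body (75 mm by 188 mm) begins 65 mm behind the grasp point.
Start: joints at [1.075, 0.599, -0.003, 1.599, 0.002, 0.943, -0.08], TCP at [0.295, -0.662, 0.219] pointing down, gripper open.
Joint ranges: [-2.57, 2.57], [-0.35, 1.97], [-1.29, 1.29], [0.11, 2.56], [-1.05, 4.19], [0.11, 1.86], [-2.63, 2.63]. Speed limits (rad/s): [2.22, 2.22, 3.01, 3.01, 3.14, 3.14, 3.14].

INTERFACE

Orientations are given as [roll, pitch, yaw] about the fixed x, y, z axes, in that order (R = Rz(yaw) Ry(pitch) Rx(roll)).
In Python, from workcell import robot gives the robot as it stands.
- The arm moves only by the tool servo_tool, never from a script. Its argument "plan" is a list of rows, each an object with "travel": the shift along the tool's x, y, z in m, a list of three; "roll": the turn about the tool's z in degrees; "hand": the opening, from 0 (shut) to 1 (fully open). In form: [{"travel": [dx, dy, dz], "roll": roll, "hand": hand}, ...]. A call has 1 to 12 rows; each row shifts and turns the pose as measured when the row begins, along the tool's axes as they then stand; what a row does not reach is not made up. A row lasts 1/10 s, in which the tool goes at most 50 mm and 8.59 degrees, less where a joint would pass 70% of its speed; a pose out of reach is approached as far as the arm can. A call with a gripper value outside its range is refused whole. The fingers move at their own pace and stop on an object; the grip force is fixed at half the most. Time passes only in rows, so rows that do not move let the fingers close. It gives the time, the measured TCP pose, the force and the opening at its end, in the units of the state.
- robot.sense(): the state, without advancing time (a new reading comes with each control period).
- robot.camera(name): name is "scene" or "top" or "wrist"; returns a dict with "pixels" (420x560x3 uint8, red, green, blue), "fx", "fy", "cx", "cy" (pixels), "D" ([k1, k2, p1, p2, k3] as OpenCV has them; the pictures are not rectified), "pose" (4x4, takes a point from camera to world coordinates); the wrist camera has in their place "tool_from_camera" (4x4, takes a point from camera to tool coordinates, whose origin is the TCP and whose axes are the flange's). Camera axes: x right, y up, looking along -z (the intrinsics and any distortion apply to the point x, -y, -z); pixel columns grow to the right and rows downward; lengths in m; the calibration is good to about 2 mm. A picture is of the moment at which its call begins: read the wrist's pose just before it. There is no depth.
- robot.sign_off(): hands the job in, once; it reports no verdict.
The state is a dict: "time": time; "joint_positions": joint angles; "qvel": joint speeds; "joint_torque": joint torques, N m; "tool_pos": TCP position; "ee_rot": TCP orientation; "force": force on the tool from outside, world axes, zero at the start; "moment": the same for the moment, N m; "grip_width": finger opening in m.
Only numpy, scipy, OpenCV 4.12 (cv2) and the standard library are available. Lean on these libraries where they do the work, as an engineer would, in place of code of your own. Each camera call takes 0.05 s, during which the arm holds its last target.

TASK

Pressurise the steel marinating canister: with the fingertips, push the big pump knob in the middle of its lid all the way down and let it spring right back up, again and again, until the small steel pressure pin beside it stands fully out of its boss; then do not pump again, and leave the knob up. Do not press the vent button or touch the pin, and leave the canister and the things round it standing where they are: nothing is to be picked up, tipped or shoved.

Things in the scene. Friction and masses are not known exactly. Their poses are not given: they have to be found in the camera images.
- canister: loose round marinating canister, 1.7 kg, standing on the table: steel pot 130 mm across with a grey plastic lid (138 mm across, held by two steel side clips, about 146 mm over the clips), flat lid deck 118 mm above the table. Origin: centre of its underside; z up along the pot's axis. In its frame the pump knob is on the axis, the pressure pin 44 mm off it to +y, the vent button 44 mm off it to -y; the clips lie to +x and -x
- plunger_top (a point): middle of the top face of the black pump knob (round, 41 mm across, nearly flat on top, 168 mm above the table when up, 144 mm when fully down); moves with it
- plunger_slide (a joint): pump knob travel in m: 0 up (at rest), 0.024 fully down against its stop. A spring pushes it back: about 4 N to start it moving, 10 N at the bottom, then rigid. The pin rises while the knob comes back UP after a full stroke, at most 7 to 10 mm a stroke; strokes shorter than about 19 mm, or not let back up fully, may give nothing. How far the pin stands out at the start varies; two to four full strokes are needed
- pin_slide (a joint): how far the steel pressure pin has risen, in m: 0 when in (its head 2 mm proud of the boss), about 0.028 when fully out (head 30 mm proud of the boss, a narrow waist showing at its foot). It stops in steps of 7 mm, the one before the last at about 0.021. It stays where it is by friction. 0.0255 or more counts as fully out
- pin: the steel pressure pin, 10 mm thick with a 12 mm head, upright in the lid deck; its boss top is 122 mm above the table. Only the pump may raise it
- pin_top (a point): middle of the top of the pin's head; moves with it (124 mm above the table when in, about 152 mm when fully out)
- vent_slide (a joint): vent button travel in m: 0 up, 0.005 fully pressed. Not to be pressed
- vent_top (a point): middle of the top of the grey vent button, 17 mm across and 128 mm above the table, on the opposite side of the knob from the pin
- bowl: bystander: loose red lacquer bowl, 150 mm across, 60 mm high; origin at the centre of its underside
- scraper: bystander: loose steel bench scraper lying flat, 89 x 124 mm, with a rolled grip 18 mm thick along one long edge; origin at the centre of its underside
- spoon: bystander: loose small measuring spoon lying on the table, 132 mm long along its y axis, 16 mm high; origin at the middle of its underside

How it is judged:
By the outcome, as a careful person would: the job done as asked, in the order asked, and still so for the second after the job is handed in, with the robot touching nothing.
It also fails if it takes over 45 s, if anything falls off the work surface, if the arm or the gripper's body presses on something with over 40 N, if the wrist force passes 120 N, or if a joint passes its speed limit or range.

## Working session

There is one attempt and no reset: what is moved stays moved. The work goes in short steps, Python scripts to look and compute and a tool call to move; the robot and the scene stay as the last step left them, time stands still between calls to the robot, and variables do not carry over. Pictures are saved under pics/ and viewed, and the job is handed in when it is done.

Besides the shell and the picture viewer there is one more tool, called after "Call:" by a JSON object that holds its "fn" and its "kwargs". servo_tool: Moves the arm, as the interface text tells. Its arguments: {"type":"object","properties":{"plan":{"type":"array","items":{"type":"object","properties":{"travel":{"type":"array","items":{"type":"number"}},"roll":{"type":"number"},"hand":{"type":"number"}}}}},"required":["plan"]}

```bash
mkdir -p pics; cat > h.py <<'E'
import cv2,numpy as np
from workcell import robot
def save(n,f):
    c=robot.camera(n); cv2.imwrite('pics/'+f,c['pixels'][:,:,::-1]); return c
def px2plane(c,uv,z):
    K=np.array([[c['fx'],0,c['cx']],[0,c['fy'],c['cy']],[0,0,1.]])
    p=cv2.undistortPoints(np.array([[uv]],float),K,np.array(c['D'],float))[0,0]
    P=np.array(c['pose']); d=P[:3,:3]@np.array([p[0],-p[1],-1]); o=P[:3,3]
    return o+d*(z-o[2])/d[2]
def proj(c,X):
    K=np.array([[c['fx'],0,c['cx']],[0,c['fy'],c['cy']],[0,0,1.]])
    P=np.linalg.inv(np.array(c['pose'])); q=P[:3,:3]@np.array(X)+P[:3,3]
    q=q*[1,-1,-1]
    return cv2.projectPoints(q.reshape(1,1,3),np.zeros(3),np.zeros(3),K,np.array(c['D'],float))[0].ravel()
E
python3 - <<'E'
from h import *
import pickle
for n in('scene','top'):
    c=save(n,n+'0.png'); pickle.dump(c,open(n+'.pkl','wb'))
s=robot.sense(); print(s)
E
```

```text
{'time': 0.1, 'joint_positions': array([ 1.07530751,  0.60004316, -0.0025238 ,  1.60004222,  0.00181525,
        0.94292446, -0.07977033]), 'qvel': array([-0.00188052, -0.00266272, -0.00017654, -0.00071955,  0.00018085,
        0.00063902,  0.00010105]), 'joint_torque': array([ 4.97889545e-03, -7.66554880e+01,  1.50205683e+00, -2.52934062e+01,
       -5.23320283e-02,  1.36772185e-02,  6.19816160e-05]), 'tool_pos': array([ 0.29461636, -0.66195646,  0.21785078]), 'ee_rot': array([-3.14018556e+00,  1.55019841e-04,  4.18869897e-01]), 'force': array([-0.27865867,  0.72800778,  0.32315626]), 'moment': array([-0.05144798,  0.01940909, -0.02250857]), 'grip_width': 0.09319208630579336}
```

View pics/scene0.png

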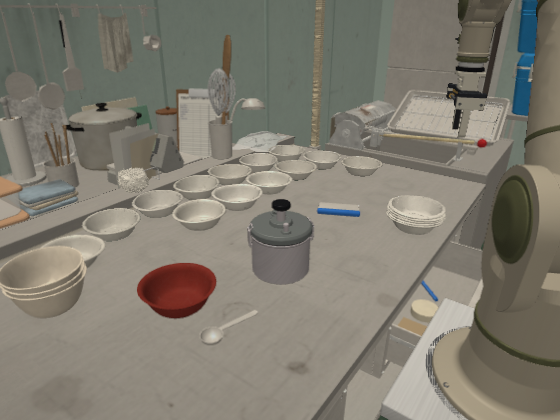

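View pics/top0.png

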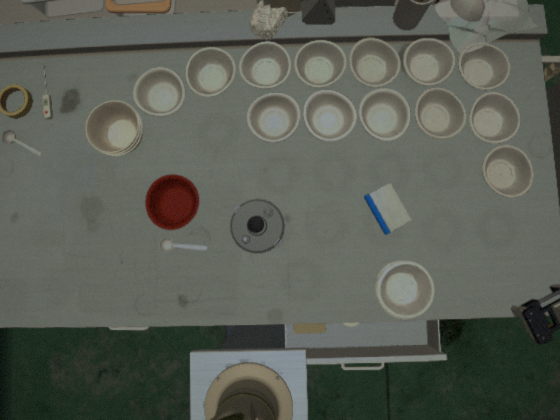

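```bash
python3 - <<'E'
from h import *
import pickle
for n,(u,v),w,h in(('top',(257,225),70,60),('scene',(281,235),80,90)):
    c=pickle.load(open(n+'.pkl','rb'));im=c['pixels'][v-h//2:v+h//2,u-w//2:u+w//2,::-1]
    cv2.imwrite('pics/'+n+'1.png',cv2.resize(im,None,fx=6.5,fy=6.5,interpolation=cv2.INTER_CUBIC)); print(n,u-w//2,v-h//2)
c=pickle.load(open('top.pkl','rb'))
print(px2plane(c,(256,225),.168),px2plane(c,(257.5,225.5),.118),c['pose'][:3,3])
E
```

```text
top 222 195
scene 241 190
[ 0.48077429 -0.04335051  0.168     ] [ 0.48303422 -0.04331059  0.118     ] [ 0.41359926 -0.11367541  1.096426  ]
```

View pics/top1.png

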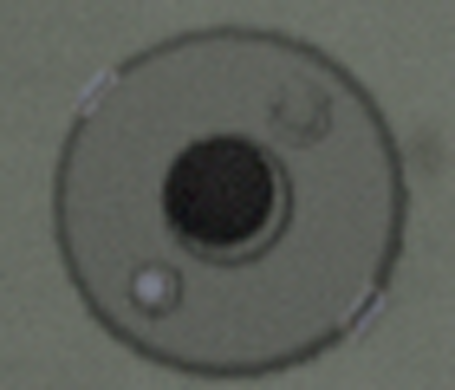

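View pics/scene1.png

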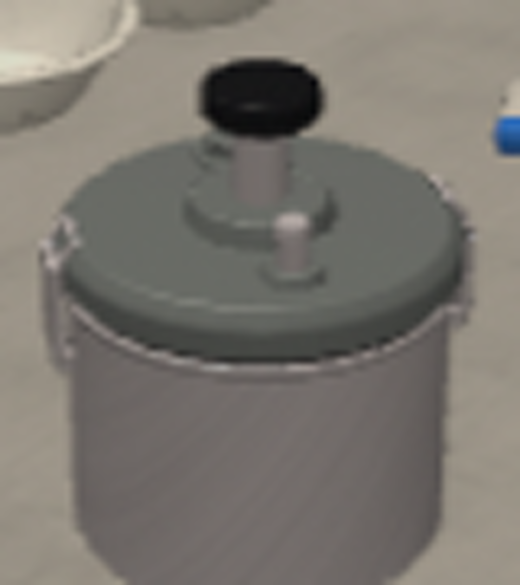

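```bash
cat >> h.py <<'E'
def delta(target):
    from scipy.spatial.transform import Rotation as R
    s=robot.sense(); r=R.from_euler('xyz',s['ee_rot']).as_matrix()
    print('t',round(s['time'],2),'pos',s['tool_pos'].round(4),'F',s['force'].round(1),'w',s['grip_width'].round(4),'yaw',s['ee_rot'].round(4))
    print('delta tool',(r.T@(np.array(target)-s['tool_pos'])).round(4))
E
python3 - <<'E'
from h import *
import pickle
c=pickle.load(open('top.pkl','rb')); d=pickle.load(open('scene.pkl','rb'))
f=lambda u0,v0,a,b:(u0+(a+.5)/6.5-.5,v0+(b+.5)/6.5-.5)
K=px2plane(c,f(222,195,219,190),.168)
print('knob',K,'lid',px2plane(c,f(222,195,232,202),.112),'vent',px2plane(c,f(222,195,301,110),.128))
for z in(.131,.138,.145): print('pin',px2plane(c,f(222,195,150,287),z))
print('knob scene',px2plane(d,f(241,190,262,90),.168))
k=(K+px2plane(c,f(222,195,232,202),.112))/2
u=px2plane(c,f(222,195,150,287),.134)[:2]-k[:2]; u/=np.linalg.norm(u); print(u)
P=k[:2]+.044*u
for z in(.122,.124,.131,.138,.145,.152):
    q=proj(d,[*P,z]); print(z,((q-[241,190]+.5)*6.5-.5).round())
delta([*K[:2],.22])
E
```

```text
knob [ 0.48366802 -0.04166053  0.168     ] lid [ 0.48308623 -0.04228774  0.112     ] vent [ 0.51659653 -0.07063647  0.128     ]
pin [ 0.45020662 -0.01181587  0.131     ]
pin [ 0.44994119 -0.01255442  0.138     ]
pin [ 0.44967577 -0.01329297  0.145     ]
knob scene [ 0.47470825 -0.02856216  0.168     ]
[-0.74456177  0.66755358]
0.122 [293. 257.]
0.124 [293. 252.]
0.131 [293. 232.]
0.138 [293. 212.]
0.145 [294. 193.]
0.152 [294. 173.]Traceback (most recent call last):
  File "<stdin>", line 14, in <module>
  File "h.py", line 18, in delta
    print('t',round(s['time'],2),'pos',s['tool_pos'].round(4),'F',s['force'].round(1),'w',s['grip_width'].round(4),'yaw',s['ee_rot'].round(4))
                                                                                          ^^^^^^^^^^^^^^^^^^^^^
AttributeError: 'float' object has no attribute 'round'
```

```bash
sed -i "s/s\['grip_width'\].round(4)/round(float(s['grip_width']),4)/" h.py; python3 - <<'E'
from h import *
import pickle
delta([.4835,-.042,.23])
d=pickle.load(open('scene.pkl','rb'));q=proj(d,[.4835,-.042,.168]);print(((q-[241,190]+.5)*6.5-.5).round())
E
```

```text
t 0.1 pos [ 0.2946 -0.662   0.2179] F [-0.3  0.7  0.3] w 0.0932 yaw [-3.1402e+00  2.0000e-04  4.1890e-01]
delta tool [ 0.4247 -0.4896 -0.0115]
[264.  70.]
```

Call:
{"fn": "servo_tool", "kwargs": {"plan": [{"travel": [0.03,-0.035,-0.003],"roll": 0,"hand": 0},{"travel": [0.03,-0.035,-0.003],"roll": 0,"hand": 0},{"travel": [0.03,-0.035,-0.003],"roll": 0,"hand": 0},{"travel": [0.03,-0.035,-0.003],"roll": 0,"hand": 0},{"travel": [0.03,-0.035,-0.003],"roll": 0,"hand": 0},{"travel": [0.03,-0.035,-0.003],"roll": 0,"hand": 0},{"travel": [0.03,-0.035,-0.003],"roll": 0,"hand": 0},{"travel": [0.03,-0.035,0],"roll": 0,"hand": 0},{"travel": [0.03,-0.035,0],"roll": 0,"hand": 0},{"travel": [0.03,-0.035,0],"roll": 0,"hand": 0}]}}

```text
time: 1.1
tool_pos: [0.4267, -0.2099, 0.2355]
ee_rot: [-3.138, 0.004, 0.408]
force: [1.3, -0.6, -0.2]
grip_width: 0.0177
```

```bash
python3 -c "
from h import *
delta([.4835,-.042,.23])"
```

```text
t 1.1 pos [ 0.4267 -0.2099  0.2355] F [ 1.3 -0.6 -0.2] w 0.0177 yaw [-3.1377  0.0036  0.4077]
delta tool [ 0.1187 -0.1316  0.0056]
```

Call:
{"fn": "servo_tool", "kwargs": {"plan": [{"travel": [0.024,-0.026,0.001],"roll": 0,"hand": 0},{"travel": [0.024,-0.026,0.001],"roll": 0,"hand": 0},{"travel": [0.024,-0.026,0.001],"roll": 0,"hand": 0},{"travel": [0.02,-0.022,0.001],"roll": 0,"hand": 0},{"travel": [0.01,-0.011,0],"roll": 0,"hand": 0},{"travel": [0,0,0],"roll": 0,"hand": 0},{"travel": [0,0,0],"roll": 0,"hand": 0}]}}

```text
time: 1.8
tool_pos: [0.4776, -0.0543, 0.2311]
ee_rot: [-3.136, 0.004, 0.419]
force: [0.4, -0.0, -0.3]
grip_width: 0.0008
```

```bash
python3 -c "
from h import *
delta([.4835,-.042,.2])
"
```

```text
t 1.8 pos [ 0.4776 -0.0543  0.2311] F [ 0.4 -0.  -0.3] w 0.0008 yaw [-3.1357  0.0037  0.4188]
delta tool [ 0.0105 -0.0087  0.0311]
```

Call:
{"fn": "servo_tool", "kwargs": {"plan": [{"travel": [0.006,-0.005,0.012],"roll": 0,"hand": 0},{"travel": [0.005,-0.004,0.012],"roll": 0,"hand": 0},{"travel": [0,0,0.008],"roll": 0,"hand": 0},{"travel": [0,0,0],"roll": 0,"hand": 0}]}}

```text
time: 2.2
tool_pos: [0.4831, -0.0438, 0.1957]
ee_rot: [-3.136, 0.005, 0.414]
force: [-0.3, 0.1, -0.0]
grip_width: 0.0004
```

```bash
python3 -c "
from h import *
delta([.4835,-.042,.168])
c=save('scene','s2.png');w=save('wrist','w2.png')
a=c['pixels'][170:290,201:361,::-1];cv2.imwrite('pics/s2c.png',cv2.resize(a,None,fx=5,fy=5,interpolation=cv2.INTER_CUBIC))"
```

```text
t 2.2 pos [ 0.4831 -0.0438  0.1957] F [-0.3  0.1 -0. ] w 0.0004 yaw [-3.136   0.0052  0.414 ]
delta tool [ 0.0012 -0.0014  0.0277]
```

View pics/s2c.png

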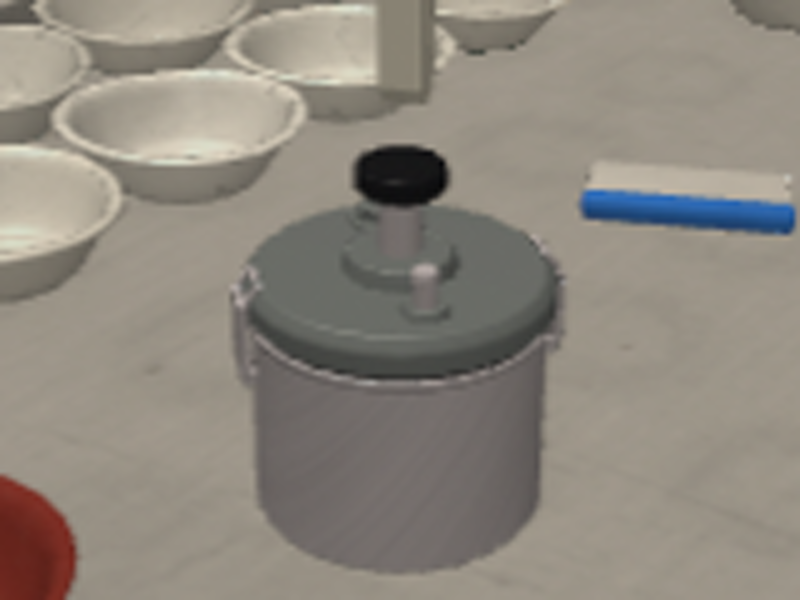

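View pics/w2.png

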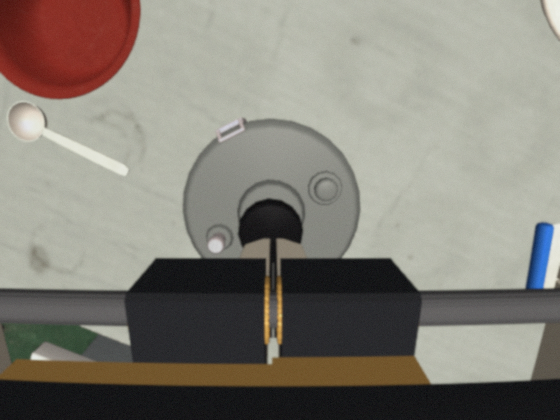

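Call:
{"fn": "servo_tool", "kwargs": {"plan": [{"travel": [0.001,-0.001,0.012],"roll": 0,"hand": 0},{"travel": [0,0,0.012],"roll": 0,"hand": 0},{"travel": [0,0,0.008],"roll": 0,"hand": 0},{"travel": [0,0,0.008],"roll": 0,"hand": 0},{"travel": [0,0,0.006],"roll": 0,"hand": 0}]}}

```text
time: 2.8
tool_pos: [0.4851, -0.043, 0.1494]
ee_rot: [-3.138, 0.0, 0.412]
force: [-1.5, 0.5, 9.3]
grip_width: 0.0004
```

Call:
{"fn": "servo_tool", "kwargs": {"plan": [{"travel": [0,0,0.004],"roll": 0,"hand": 0},{"travel": [0,0,0.003],"roll": 0,"hand": 0}]}}

```text
time: 3.0
tool_pos: [0.4854, -0.043, 0.1432]
ee_rot: [-3.139, -0.0, 0.412]
force: [-13.9, 1.1, 69.5]
grip_width: 0.0005
```

Call:
{"fn": "servo_tool", "kwargs": {"plan": [{"travel": [0,0,-0.006],"roll": 0,"hand": 0},{"travel": [0,0,-0.01],"roll": 0,"hand": 0},{"travel": [-0.001,0,-0.014],"roll": 0,"hand": 0},{"travel": [0,0,-0.014],"roll": 0,"hand": 0},{"travel": [0,0,0],"roll": 0,"hand": 0},{"travel": [0,0,0],"roll": 0,"hand": 0}]}}

```text
time: 3.6
tool_pos: [0.4852, -0.0436, 0.1882]
ee_rot: [-3.14, -0.003, 0.412]
force: [0.2, -0.2, -0.2]
grip_width: 0.0002
```

```bash
python3 -c "
from h import *
delta([.4835,-.042,.168])
c=save('scene','s3.png')
a=c['pixels'][170:290,201:361,::-1];cv2.imwrite('pics/s3c.png',cv2.resize(a,None,fx=5,fy=5,interpolation=cv2.INTER_CUBIC))"
```

```text
t 3.6 pos [ 0.4852 -0.0436  0.1882] F [ 0.2 -0.2 -0.2] w 0.0002 yaw [-3.1404e+00 -2.7000e-03  4.1150e-01]
delta tool [-0.001  -0.0022  0.0202]
```

View pics/s3c.png

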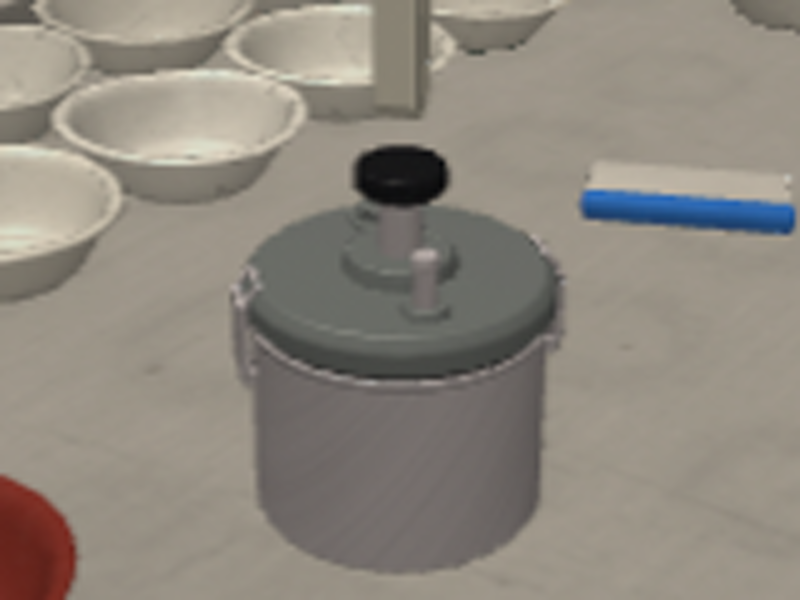

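Call:
{"fn": "servo_tool", "kwargs": {"plan": [{"travel": [-0.001,-0.001,0.01],"roll": 0,"hand": 0},{"travel": [0,-0.001,0.01],"roll": 0,"hand": 0},{"travel": [0,0,0.008],"roll": 0,"hand": 0},{"travel": [0,0,0.008],"roll": 0,"hand": 0},{"travel": [0,0,0.005],"roll": 0,"hand": 0}]}}

```text
time: 4.15
tool_pos: [0.484, -0.0422, 0.1429]
ee_rot: [-3.141, -0.003, 0.411]
force: [-17.4, -0.3, 101.8]
grip_width: 0.0004
```

Call:
{"fn": "servo_tool", "kwargs": {"plan": [{"travel": [0,0,-0.006],"roll": 0,"hand": 0},{"travel": [0,0,-0.01],"roll": 0,"hand": 0},{"travel": [-0.001,0,-0.014],"roll": 0,"hand": 0},{"travel": [0,0,-0.014],"roll": 0,"hand": 0},{"travel": [0,0,0],"roll": 0,"hand": 0},{"travel": [0,0,0],"roll": 0,"hand": 0}]}}

```text
time: 4.75
tool_pos: [0.4825, -0.0421, 0.1825]
ee_rot: [-3.139, 0.001, 0.412]
force: [0.3, -0.1, -0.2]
grip_width: 0.0007
```

```bash
python3 -c "
from h import *
delta([.4835,-.042,.168])
c=save('scene','s4.png')
a=c['pixels'][170:290,201:361,::-1];cv2.imwrite('pics/s4c.png',cv2.resize(a,None,fx=5,fy=5,interpolation=cv2.INTER_CUBIC))
A=[cv2.imread(f'pics/{n}.png')[200:240,270:300] for n in('s2','s3','s4')]
cv2.imwrite('pics/cmp4.png',cv2.resize(np.hstack(A),None,fx=8,fy=8,interpolation=cv2.INTER_CUBIC))"
```

```text
t 4.75 pos [ 0.4825 -0.0421  0.1825] F [ 0.3 -0.1 -0.2] w 0.0007 yaw [-3.139e+00  1.400e-03  4.122e-01]
delta tool [0.001  0.0003 0.0145]
```

View pics/s4c.png

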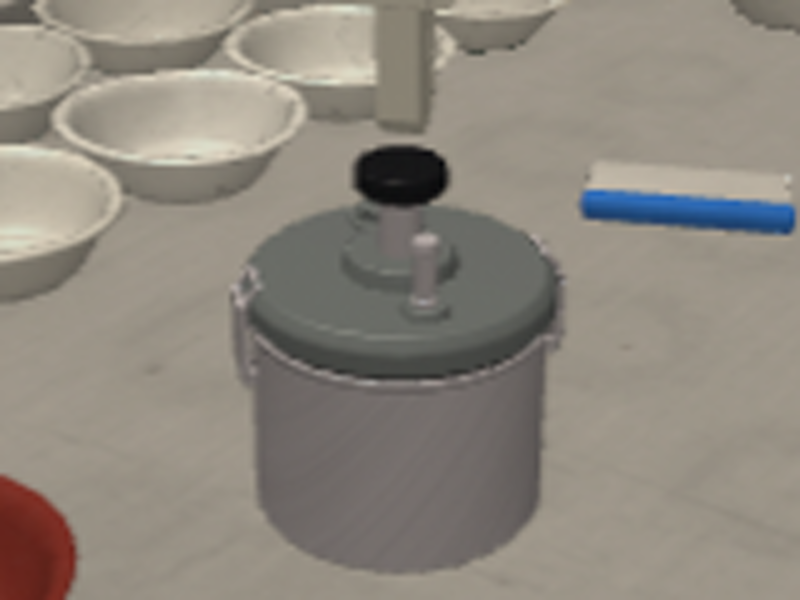

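View pics/cmp4.png

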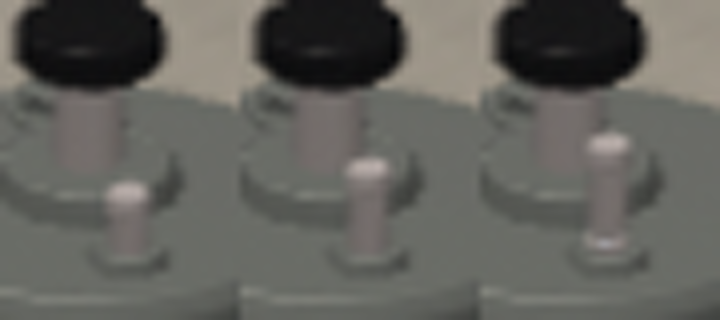

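Call:
{"fn": "servo_tool", "kwargs": {"plan": [{"travel": [0,0,-0.02],"roll": 0,"hand": 0},{"travel": [0,0,-0.03],"roll": 0,"hand": 0},{"travel": [0,0,-0.03],"roll": 0,"hand": 0},{"travel": [0,0,-0.02],"roll": 0,"hand": 0},{"travel": [0,0,0],"roll": 0,"hand": 0},{"travel": [0,0,0],"roll": 0,"hand": 0}]}}

```text
time: 5.4
tool_pos: [0.4805, -0.0421, 0.2784]
ee_rot: [-3.134, 0.012, 0.413]
force: [-0.2, 0.0, 1.0]
grip_width: 0.0006
```

```bash
python3 -c "
from h import *
delta([.4835,-.042,.168])
c=save('scene','s5.png');w=save('wrist','w5.png')
A=[cv2.imread(f'pics/{n}.png')[180:290,235:325] for n in('scene0','s5')]
cv2.imwrite('pics/cmp5.png',cv2.resize(np.hstack(A),None,fx=4.4,fy=4.4,interpolation=cv2.INTER_CUBIC))"
```

```text
t 5.4 pos [ 0.4805 -0.0421  0.2784] F [-0.2  0.   1. ] w 0.0006 yaw [-3.1339  0.0122  0.413 ]
delta tool [0.0041 0.002  0.1103]
```

View pics/cmp5.png

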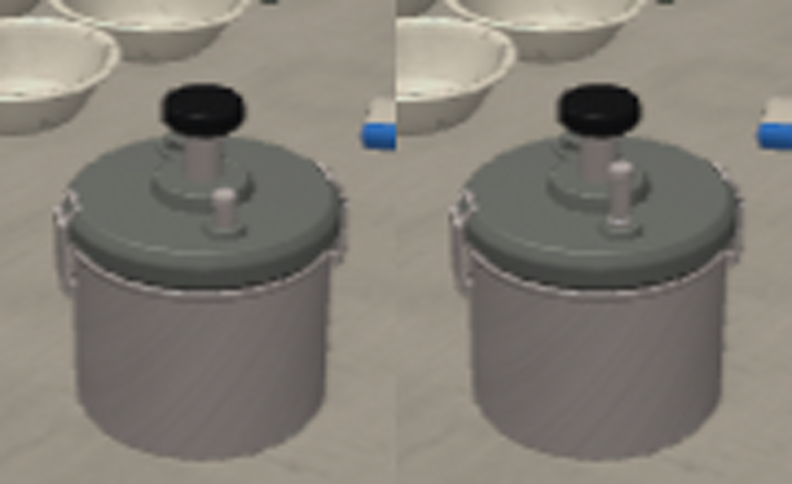

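View pics/w5.png

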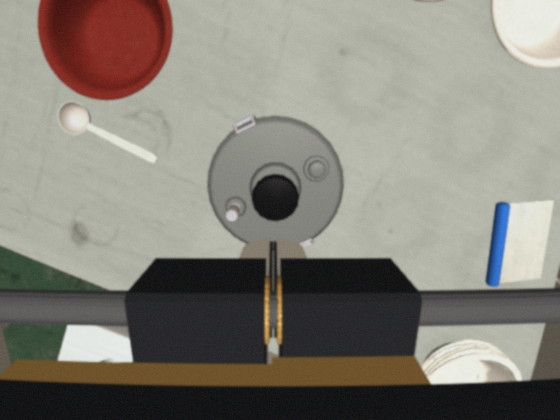

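The before/after crops show the canister in the same place and the knob up. The pin's head has risen from row 190 to row 163, and a bright waist shows at its foot (about 620,222). The wrist view shows the bowl, spoon and scraper undisturbed.

```bash
python3 -c "
from workcell import robot
print(robot.sign_off())"
```

```text
the job is handed in; nothing more can be done
None
```

I pumped the knob twice with the shut fingertips, letting it spring right back up each time, and the pressure pin now stands fully out. I then lifted clear and handed the job in at about 5.5 s.

- **Pin:** in the scene pictures it rose about 7 mm per stroke, from roughly 14 to 21 to 28 mm. Its head stands about 30 mm above the boss and the waist shows at its foot.
- **Knob and surroundings:** the knob is up. I saw no movement of the canister in the before/after pictures. The bowl, spoon and scraper look undisturbed. The arm went nowhere near the vent button or the pin.
- **Force:** both strokes ran hard onto the knob's stop, reading about 70 N and then about 102 N at the fingertips at the end of each downstroke. The limit is 120 N at the wrist. These are end-of-move readings, so a brief higher peak between them can't be ruled out.
- **Measurements that disagreed:** the scene camera placed the knob about 16 mm from where the top camera did, probably because I picked the point on the knob's side. I used the top camera, and the wrist view and the contact heights agreed with it.

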